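Press a photometer cuvette home under its push-latch cover

ROBOT

A 6-joint arm with a two-finger parallel gripper is mounted at the origin on the work surface. World frame = base frame: x ahead of the robot, y to its left, z up, the work surface at z = 0. Lengths are in m, angles in rad, forces in N, time in s.
With the tool pointing down it reaches from about 0.275 to 0.725 m from the base axis. Payload 5.6 kg.
Tool frame: the origin (TCP) lies midway between the tips of the shut fingers; the grasp point (between the pads) lies arm.hold_point_z behind it (arm.hold_point_z is the distance from the TCP to the grasp point, in m); z points along the fingers, y is the line along which they close (so a half turn about z gives the same grasp; the last joint's range is limited). The gripper opens to 85 mm and grips with 20 to 120 N. Pads are 22 mm wide; open, the fingers measure 114 mm over their backs; the gripper's body (76 mm by 85 mm) begins 54 mm behind the grasp point. The pads swing forward as they close: fully open they stand 13 mm farther back than shut.
Start: joints at [-0.926, 0.255, 0.108, 0, -1.424, -0.285], TCP at [0.194, -0.515, 0.231] pointing down, gripper open.
Joint ranges: [-2.95, 2.95], [-1.21, 1.97], [-1.09, 1.5], [-2.87, 1.71], [-2.94, -0.07], [-3.05, 3.05]. Speed limits (rad/s): [2.57, 2.57, 3.14, 3.14, 3.14, 3.14].

INTERFACE

Orientations are given as a unit quaternion [w, x, y, z].
In Python, from workcell import arm, vision gives the robot as it stands. The module is installed in compiled form; this text tells all that it offers.
- The arm moves only by the tool play_rows, never from a script. Its argument "series" is a list of rows, each a list of 6 numbers: the shift along the tool's x, y, z in cm, then the turn, a rotation vector about the tool's x, y, z in degrees. A call has 1 to 20 rows; each row shifts and turns the commanded pose from where the row before left it, along the tool's axes as they then stand; what a row does not reach is not made up. A row lasts 1/10 s, in which the tool goes at most 50 mm and 8.59 degrees, less where a joint would pass 70% of its speed; a pose out of reach is approached as far as the arm can. A call with a gripper value outside its range is refused whole. "hand" is the opening in per cent of the stroke, from 0 (shut) to 100 (fully open), set as the call begins (left out, the last holds). The fingers move at their own pace and stop on an object; the grip force is fixed at half the most. Time passes only in rows, so rows that do not move let the fingers close. It gives the time, the measured TCP pose, the force, the opening and the grip force at its end, in the units of the state.
- arm.get_state(): the state, without advancing time (a new reading comes with each control period).
- vision.capture(name): name is "scene" or "top" or "wrist"; returns a dict with "img" (384x512x3 uint8, red, green, blue), "fx", "fy", "cx", "cy" (pixels), "extrinsics" (4x4, takes a point from world to camera coordinates); the wrist camera has in their place "tool_from_camera" (4x4, takes a point from camera to tool coordinates, whose origin is the TCP and whose axes are the flange's). Camera axes: x right, y up, looking along -z (the intrinsics and any distortion apply to the point x, -y, -z); pixel columns grow to the right and rows downward; lengths in m; the calibration is good to about 2 mm. A picture is of the moment at which its call begins: read the wrist's pose just before it. There is no depth.
- arm.job_done(): hands the job in; it is judged then, once.
The state is a dict: "time": time; "q": joint angles; "qd": joint speeds; "joint_torque": joint torques, N m; "tcp_pos": TCP position; "eef_rot": TCP orientation; "ft_force": force on the tool from outside, world axes, zero at the start; "moment": the same for the moment, N m; "finger_gap": opening from 0.0 (shut) to 1.0 (fully open); "finger_force": force on a finger pad.
Only numpy, scipy, OpenCV 4.12 (cv2) and the standard library are available. Lean on these libraries where they do the work, as an engineer would, in place of code of your own. Each camera call takes 0.05 s, during which the arm holds its last target. There are 200 camera calls.

TASK

The cuvette in the photometer on the bench is not fully home in its socket. Press the cuvette-bay cover so that it pops open, push the cuvette straight down until it is fully home while the cover is open, then swing the cover shut and press it until it latches and stays closed. Do it all by touch, lifting and pulling nothing out, and leave everything else where it stands.

Things in the scene. Friction and masses are not known exactly. Their poses are not given: they have to be found in the camera images.
- photometer: Off-white bench photometer, fixed, 260 mm deep (its x), 300 mm wide (y), flat deck 120 mm above the bench. Origin: centre of its underside; its front is its -x side (towards the robot), +y its left. The square cuvette-bay cover is at the front of the left half; screen and keypad (to 142 mm) and printer (134 mm, paper to 165 mm) are on the right. Behind the cover the deck is free.
- cover (a joint): Cover angle in rad: 0 shut and latched, 1.5 fully open, nearly upright. Push-push latch: pressed from 0 to its stop at -0.0625 and released, it springs fully open in about 1 s. To relatch, swing it down and press it to the stop again; released, it rises to 0 and stays. Spring and damping resist with about 2 to 3 N at the press point; 6 N reaches the stop. A press that stops short changes nothing.
- cover_press (a point): Press point on the cover's upper face, amid three small ridges, 75 mm from the hinge line, 25 mm from the free (front) edge, midway across; it moves with the cover. The cover is a dark grey plate 98 x 98 mm, 5 mm thick; shut, its face is 6 mm above the deck, and the press point sinks 4.7 mm to the stop.
- cover_hinge (a point): Middle of the cover's hinge line, at its far edge, 122 mm above the bench and 4 mm below the upper face of the shut cover. The line runs along the photometer's y. From it the shut cover reaches 100 mm towards the photometer's front; opening, the front edge swings up and back, and its upper face then looks to the photometer's back.
- cuvette (a joint): How far the cuvette stands above its home position, in m: 0 = fully home, at the start 0.008 to 0.013. It slides straight down with about 2.5 N of friction, stays where it is left, and stops hard at 0.
- cuvette_top (a point): Centre of the top of the cuvette, a clear 12.5 mm square one with a white stopper, upright in the black bay under the cover, 62 mm from the hinge line towards the front, midway across. Bay: 104 x 104 mm, floor 90 mm above the bench; the socket's 26 mm square collar rises to 96 mm. Fully home the cuvette's top is 100 mm above the bench.
- tube_rack: Bystander: white rack 86 x 190 x 70 mm with capped tubes up to 115 mm high. Origin: centre of the underside.
- tip_box: Bystander beside the photometer's right: white box 86 x 124 x 55 mm full of yellow tips, its blue clear lid standing open to 140 mm. Origin: centre of the underside.
- reagent_bottle: Bystander: clear bottle 58 mm across, 115 mm high, white cap. Origin: centre of the underside.
- amber_bottle: Bystander: amber bottle 42 mm across, 78 mm high. Origin: centre of the underside.
- vial: Bystander on the photometer's deck, behind and to the right of the cover: glass vial 24 mm across, 38 mm high, white cap. Origin: centre of the underside.
- cuvette_rack: Bystander beside the photometer's left: white rack 110 x 40 x 28 mm with spare cuvettes up to 50 mm high. Origin: centre of the underside.
- pipette: Bystander: micropipette lying on the bench in front of the photometer's left, 262 mm long, 32 mm high. Origin: on the bench, about under its middle.

How it is judged:
By the outcome, as a careful person would: the job done as asked, in the order asked, and still so for the second after the job is handed in, with the robot touching nothing.
It also fails if it takes over 64 s, if anything falls off the work surface, if the arm or the gripper's body presses on something with over 40 N, if the wrist force passes 120 N, or if a joint passes its speed limit or range.

## Working session

There is one attempt and no reset: what is moved stays moved. The work goes in short steps, Python scripts to look and compute and a tool call to move; the robot and the scene stay as the last step left them, time stands still between calls to the robot, and variables do not carry over. Pictures are saved under pics/ and viewed, at most 10 in all, crops included, and the job is handed in when it is done.

Besides the shell and the picture viewer there is one more tool, called after "Request:" in YAML: its name, and indented under it one key for each argument. play_rows: Moves the arm, as the interface text tells. Its arguments: {"type":"object","properties":{"series":{"type":"array","items":{"type":"array","items":{"type":"number"}}},"hand":{"type":"number"}},"required":["series"]}

```bash
mkdir -p pics; python3 - <<'E'
from workcell import arm, vision
import cv2,numpy as np,pickle
s=arm.get_state();print(s['time'],s['tcp_pos'],s['eef_rot'],s['finger_gap'],arm.hold_point_z)
for n in('top','scene'):
    c=vision.capture(n);pickle.dump(c,open(n+'.pkl','wb'))
    cv2.imwrite(f'pics/{n}.png',cv2.resize(c['img'][:,:,::-1],(800,600),interpolation=cv2.INTER_CUBIC))
    print(n,c['fx'],c['fy'],c['cx'],c['cy'],np.round(c['extrinsics'],4).tolist(),[k for k in c])
E
```

```text
0.0 [ 0.19353242 -0.51428079  0.23038631] [-2.16138069e-04 -1.78924254e-01  9.83862364e-01  9.55665748e-04] 1.0030255560619858 0.0187
top 449.3472945534441 449.3472945534441 253.3160586476967 194.41478391196438 [[0.0198, -0.9997, 0.0151, -0.0692], [0.9908, 0.0216, 0.1339, -0.5524], [-0.1342, 0.0124, 0.9909, -1.8131], [0.0, 0.0, 0.0, 1.0]] ['img', 'fx', 'fy', 'cx', 'cy', 'extrinsics']
scene 395.97761727225463 395.97761727225463 248.00450844862075 195.0811031405214 [[-0.6777, 0.7351, 0.0182, 0.4259], [-0.4714, -0.4534, 0.7564, 0.1475], [0.5643, 0.504, 0.6538, -1.807], [0.0, 0.0, 0.0, 1.0]] ['img', 'fx', 'fy', 'cx', 'cy', 'extrinsics']
```

View pics/top.png

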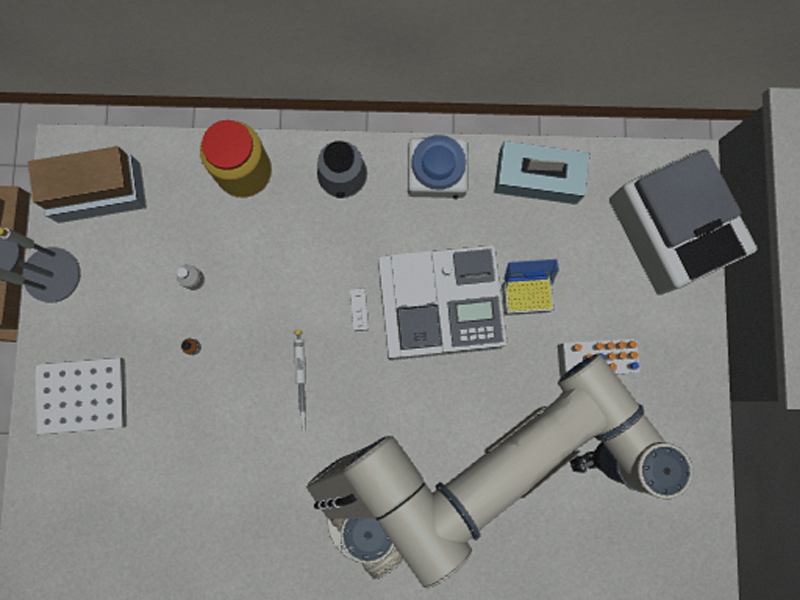

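View pics/scene.png

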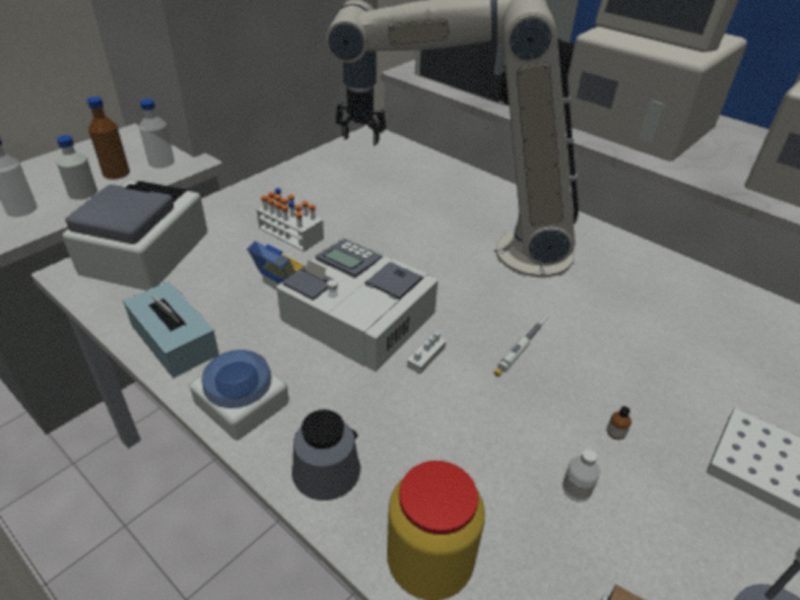

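```bash
cat > h.py <<'E'
import numpy as np,cv2
def ray(c,uv,E=None):
    E=c['extrinsics'] if E is None else E
    u,v=uv;R,t=E[:3,:3],E[:3,3]
    d=R.T@np.array([(u-c['cx'])/c['fx'],-(v-c['cy'])/c['fy'],-1]);o=-R.T@t
    return o,d
def onz(c,uv,z,E=None):
    o,d=ray(c,uv,E);return o+d*(z-o[2])/d[2]
def proj(c,p,E=None):
    E=c['extrinsics'] if E is None else E
    q=E[:3,:3]@p+E[:3,3];return np.array([c['cx']+c['fx']*q[0]/-q[2],c['cy']+c['fy']*q[1]/q[2]])
E
python3 - <<'E'
import pickle,cv2,numpy as np
from h import *
c=pickle.load(open('top.pkl','rb'));g=cv2.cvtColor(c['img'],cv2.COLOR_RGB2GRAY)
x0,y0,x1,y1=248,188,284,228
m=(g[y0:y1,x0:x1]<125).astype(np.uint8)
n,l,st,_=cv2.connectedComponentsWithStats(m);print(st)
k=1+np.argmax(st[1:,4]);pts=np.argwhere(l==k)[:,::-1].astype(np.float32)+[x0,y0]
b=cv2.boxPoints(cv2.minAreaRect(pts.astype(np.float32)));w=np.array([onz(c,p,.126) for p in b])
print(np.round(b,1).tolist(),np.round(w,4).tolist(),w.mean(0));print([np.linalg.norm(w[i]-w[i-1]) for i in range(4)])
d=lambda p,z:np.round(onz(c,np.array(p)/1.5625,z),4)
for p in((380,256),(494,247),(507,348),(389,358)):print(d(p,.12))
E
```

```text
[[  0   0  36  40 650]
 [ 31   2   1   1   1]
 [  5   5   1   1   1]
 [  5   6  30  30 757]
 [  0  36   1   4   4]
 [ 17  37  19   3  27]]
[[252.60000610351562, 195.6999969482422], [279.8999938964844, 192.6999969482422], [283.0, 220.89999389648438], [255.8000030517578, 223.89999389648438]] [[0.5366, -0.0541, 0.126], [0.5509, -0.1607, 0.126], [0.4403, -0.1742, 0.126], [0.4263, -0.0685, 0.126]] [ 0.48853681 -0.11435601  0.126     ]
[np.float64(0.11122085913983722), np.float64(0.10756398835090017), np.float64(0.11143044555587675), np.float64(0.10666891007186542)]
[ 0.6641 -0.0142  0.12  ]
[ 0.6942 -0.3043  0.12  ]
[ 0.437  -0.3371  0.12  ]
[ 0.4059 -0.0425  0.12  ]
```

Request:
play_rows:
  series:
    - [-1.6, 1.2, 0, 0, 0, 0]
    - [-3.15, 2.34, 0, 0, 0, 0]
    - [-3.15, 2.34, 0, 0, 0, 0]
    - [-3.15, 2.34, 0, 0, 0, 0]
    - [-3.15, 2.34, 0, 0, 0, 0]
    - [-3.15, 2.34, 0, 0, 0, 0]
    - [-3.15, 2.34, 0, 0, 0, 0]
    - [-3.15, 2.34, 0, 0, 0, 0]
    - [-3.15, 2.34, 0, 0, 0, 0]
    - [-3.15, 2.34, 0, 0, 0, 0]
    - [-3.15, 2.34, 0, 0, 0, 0]
    - [-3.15, 2.34, 0, 0, 0, 0]
    - [-3.15, 2.34, 0, 0, 0, 0]
    - [0, 0, 0, 0, 0, 5]
    - [0, 0, 0, 0, 0, 5]
    - [0, 0, 0, 0, 0, 4.3]
    - [0, 0, 0, 0, 0, 0]
  hand: 0

```text
time: 1.8
tcp_pos: [0.4591, -0.1018, 0.2309]
eef_rot: [-0.0, -0.055, 0.998, 0.0]
ft_force: [1.1, 0.3, -0.6]
finger_gap: -0.001
finger_force: 0.0
```

```bash
cat >> h.py <<'E'
from scipy.spatial.transform import Rotation as Ro
def toolT(s):
    q=s['eef_rot'];T=np.eye(4);T[:3,:3]=Ro.from_quat([q[1],q[2],q[3],q[0]]).as_matrix();T[:3,3]=s['tcp_pos'];return T
def wE(s,c): return np.linalg.inv(toolT(s)@c['tool_from_camera'])
def look(name):
    from workcell import arm,vision
    s=arm.get_state();c=vision.capture('wrist');c['s']=s
    import pickle;pickle.dump(c,open(name+'.pkl','wb'))
    cv2.imwrite(f'pics/{name}.png',c['img'][:,:,::-1]);return s,c
E
python3 - <<'E'
from h import *
s,c=look('w1');print(s['time'],s['tcp_pos'],toolT(s)[:3,:3].round(3).tolist(),s['ft_force'],s['finger_gap']);print(c['tool_from_camera'].round(3).tolist(),[k for k in c])
E=wE(s,c)
for r in (.0,.075,.1): print(proj(c,np.array([.5385,-.1089,.126])-r*np.array([.994,.11,0]),E))
E
```

```text
1.8 [ 0.45912271 -0.10179841  0.23086965] [[-0.994, -0.11, -0.001], [-0.11, 0.994, 0.0], [0.001, 0.0, -1.0]] [ 1.08362501  0.29045358 -0.63628197] -0.0006184043772979686
[[-0.0, 0.953, 0.304, 0.078], [1.0, 0.0, -0.001, -0.001], [-0.001, 0.304, -0.953, -0.141], [0.0, 0.0, 0.0, 1.0]] ['img', 'fx', 'fy', 'cx', 'cy', 'tool_from_camera', 's']
[240.17631846 275.41355207]
[238.64405048 192.62381152]
[238.07166058 161.69709906]
```

View pics/w1.png

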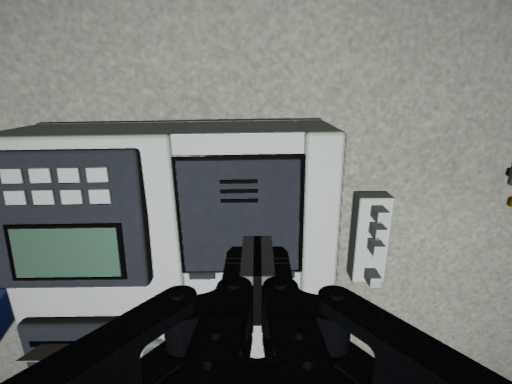

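```bash
python3 - <<'E'
from h import *
import pickle
c=pickle.load(open('w1.pkl','rb'));E=wE(c['s'],c)
ps=[onz(c,p,.126,E) for p in((239,190.5),(178,160),(300,157),(302,271),(183,274))]
print(np.round(ps,4).tolist())
P=np.array(ps[1:]);print(P.mean(0),[np.linalg.norm(P[i]-P[i-1]) for i in range(4)])
print('yaw',[np.degrees(np.arctan2(v[1],v[0])) for v in (P[2]-P[1],P[3]-P[0])])
ex=np.array([np.cos(np.radians(6.3)),np.sin(np.radians(6.3)),0])
a=ps[0]-P.mean(0);print(a@ex)
print('shift in tool cm',toolT(c['s'])[:3,:3].T@(ps[0]-c['s']['tcp_pos'])*100)
E
```

```text
[[0.4622, -0.117, 0.126], [0.4428, -0.1658, 0.126], [0.4303, -0.0732, 0.126], [0.5284, -0.0567, 0.126], [0.5425, -0.1579, 0.126]]
[ 0.48599092 -0.11337027  0.126     ] [np.float64(0.09997313815908875), np.float64(0.0934584626480962), np.float64(0.09952838333215716), np.float64(0.10216116967370939)]
yaw [np.float64(9.549476622312673), np.float64(4.552064418736636)]
-0.024087439731426335
shift in tool cm [-0.14490451 -1.55013529 10.48647214]
```

Request:
play_rows:
  series:
    - [-0.15, -1.55, 0, 0, 0, 0]
    - [0, 0, 2, 0, 0, 0]
    - [0, 0, 2.5, 0, 0, 0]
    - [0, 0, 2.5, 0, 0, 0]
    - [0, 0, 1.5, 0, 0, 0]
    - [0, 0, 1, 0, 0, 0]
    - [0, 0, 0.3, 0, 0, 0]
    - [0, 0, 0.3, 0, 0, 0]
    - [0, 0, 0.3, 0, 0, 0]
    - [0, 0, 0.3, 0, 0, 0]
    - [0, 0, 0, 0, 0, 0]
    - [0, 0, 0, 0, 0, 0]

```text
time: 3.05
tcp_pos: [0.4629, -0.1172, 0.1247]
eef_rot: [0.0, -0.055, 0.998, -0.0]
ft_force: [1.0, 0.1, 1.6]
finger_gap: -0.003
finger_force: 0.7
```

Request:
play_rows:
  series:
    - [0, 0, 0.2, 0, 0, 0]
    - [0, 0, 0.2, 0, 0, 0]
    - [0, 0, 0.2, 0, 0, 0]
    - [0, 0, 0, 0, 0, 0]
    - [0, 0, 0, 0, 0, 0]

```text
time: 3.55
tcp_pos: [0.463, -0.1175, 0.1213]
eef_rot: [0.001, -0.056, 0.998, -0.001]
ft_force: [-9.6, 4.4, 22.8]
finger_gap: 0.003
finger_force: 11.4
```

Request:
play_rows:
  series:
    - [0, 0, -1.5, 0, 0, 0]
    - [2, 0, -3, 0, 0, 0]
    - [3, 0, -4, 0, 0, 0]
    - [2, 0, -4, 0, 0, 0]
    - [0, 0, -2, 0, 0, 0]
    - [0, 0, 0, 0, 0, 0]
    - [0, 0, 0, 0, 0, 0]
    - [0, 0, 0, 0, 0, 0]
    - [0, 0, 0, 0, 0, 0]
    - [0, 0, 0, 0, 0, 0]
    - [0, 0, 0, 0, 0, 0]
    - [0, 0, 0, 0, 0, 0]
    - [0, 0, 0, 0, 0, 0]
    - [0, 0, 0, 0, 0, 0]
    - [0, 0, 0, 0, 0, 0]

```text
time: 5.05
tcp_pos: [0.3929, -0.1249, 0.2633]
eef_rot: [-0.0, -0.055, 0.998, 0.0]
ft_force: [0.4, -0.7, 1.2]
finger_gap: -0.002
finger_force: 0.0
```

```bash
python3 - <<'E'
from h import *
s,c=look('w2');print(s['time'],s['tcp_pos'],s['ft_force'])
E=wE(s,c);ex=np.array([.994,.11,0]);P=np.array([.462,-.117,0])
for z in (.1,.11): print(proj(c,P+.013*ex+[0,0,z],E))
print('hinge',proj(c,P+.075*ex+[0,0,.122],E),'top',proj(c,P+.068*ex+[0,0,.222],E))
E
```

```text
5.05 [ 0.39294332 -0.12492298  0.26328316] [ 0.36286192 -0.72024699  1.24799977]
[258.4832675  247.66918258]
[258.53492277 252.38276863]
hinge [258.52546453 311.98050069] top [259.26431532 394.40260616]
```

View pics/w2.png

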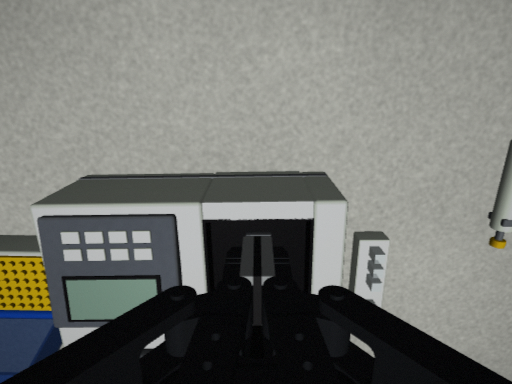

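Request:
play_rows:
  series:
    - [-2, 0, 0, 0, 0, 0]
    - [-3, 0, 0, 0, 0, 0]
    - [-2.1, 0, 0, 0, 0, 0]
    - [-1, 0, 0, 0, 0, 0]
    - [0, 0, 2, 0, 0, 0]
    - [0, 0, 3, 0, 0, 0]
    - [0, 0, 3, 0, 0, 0]
    - [0, 0, 3, 0, 0, 0]
    - [0, 0, 2, 0, 0, 0]
    - [0, 0, 1, 0, 0, 0]
    - [0, 0, 0, 0, 0, 0]
    - [0, 0, 0, 0, 0, 0]

```text
time: 6.3
tcp_pos: [0.4741, -0.1162, 0.1244]
eef_rot: [0.001, -0.055, 0.998, -0.0]
ft_force: [0.1, 0.1, 0.1]
finger_gap: 0.001
finger_force: 0.0
```

```bash
python3 - <<'E'
from h import *
s,c=look('w3');print(s['time'],s['tcp_pos'],s['ft_force'])
E
python3 -c "
from workcell import vision;import cv2
c=vision.capture('scene');cv2.imwrite('pics/s2.png',cv2.resize(c['img'][150:260,150:310,::-1],(800,550),interpolation=cv2.INTER_CUBIC))"
```

```text
6.3 [ 0.47412757 -0.11618979  0.12438409] [0.13736004 0.12897566 0.050988  ]
```

View pics/w3.png

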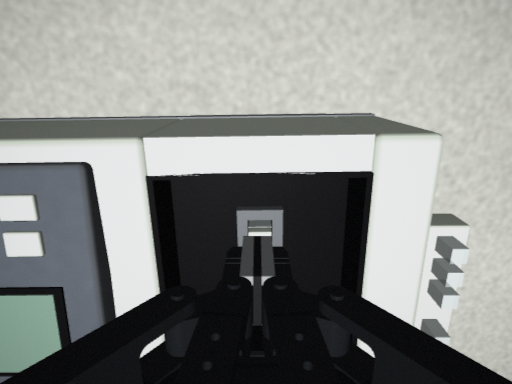

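View pics/s2.png

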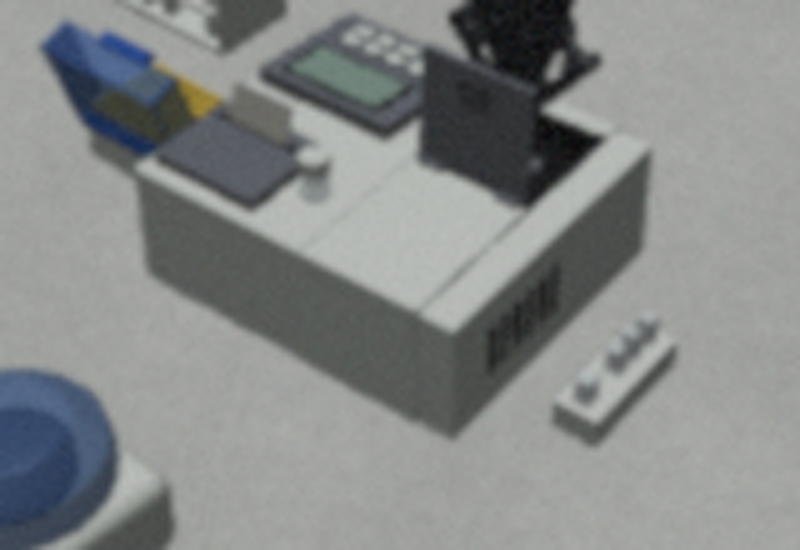

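```bash
python3 - <<'E'
from h import *
import pickle
c=pickle.load(open('w3.pkl','rb'));E=wE(c['s'],c);T=toolT(c['s'])
for p,z in(((237,208),.096),((283,208),.096),((249,221),.111),((271,221),.111)):
    w=onz(c,p,z,E);print(w,T[:3,:3].T@(w-T[:3,3])*1000)
print(proj(c,T[:3,3],E))
E
```

```text
[ 0.46250894 -0.12999032  0.096     ] [ 13.1138842  -12.41860718  28.37090701]
[ 0.45971011 -0.10469249  0.096     ] [13.10679276 13.03356888 28.35569942]
[ 0.46306166 -0.12291139  0.111     ] [11.76052235 -5.45272046 13.36885184]
[ 0.46182562 -0.11173908  0.111     ] [11.75737893  5.7877514  13.36213571]
[259.85486287 254.44641408]
```

Request:
play_rows:
  series:
    - [0, 0, 0.6, 0, 0, 0]
    - [0, 0, 0.3, 0, 0, 0]
    - [0, 0, 0.3, 0, 0, 0]
    - [0, 0, 0.3, 0, 0, 0]
    - [0, 0, 0.3, 0, 0, 0]
    - [0, 0, 0, 0, 0, 0]
    - [0, 0, 0, 0, 0, 0]

```text
time: 7.1
tcp_pos: [0.4734, -0.116, 0.1051]
eef_rot: [-0.0, -0.055, 0.998, -0.0]
ft_force: [1.1, -0.9, 0.7]
finger_gap: 0.001
finger_force: 0.0
```

Request:
play_rows:
  series:
    - [0, 0, 0.2, 0, 0, 0]
    - [0, 0, 0.2, 0, 0, 0]
    - [0, 0, 0, 0, 0, 0]
    - [0, 0, 0, 0, 0, 0]

```text
time: 7.5
tcp_pos: [0.4735, -0.116, 0.1011]
eef_rot: [-0.0, -0.055, 0.998, 0.0]
ft_force: [0.0, 0.2, 0.2]
finger_gap: 0.003
finger_force: 0.1
```

Request:
play_rows:
  series:
    - [0, 0, 0.15, 0, 0, 0]
    - [0, 0, 0.15, 0, 0, 0]
    - [0, 0, 0, 0, 0, 0]

```text
time: 7.8
tcp_pos: [0.4736, -0.1161, 0.0999]
eef_rot: [0.0, -0.055, 0.998, -0.0]
ft_force: [-5.9, 2.9, 13.7]
finger_gap: -0.001
finger_force: 7.0
```

Request:
play_rows:
  series:
    - [0, 0, 0.1, 0, 0, 0]
    - [0, 0, 0, 0, 0, 0]
    - [0, 0, -0.5, 0, 0, 0]
    - [0, 0, -1.5, 0, 0, 0]
    - [0, 0, -2, 0, 0, 0]

```text
time: 8.3
tcp_pos: [0.4726, -0.1159, 0.1367]
eef_rot: [-0.001, -0.055, 0.998, 0.0]
ft_force: [0.6, 0.0, 1.4]
finger_gap: -0.003
finger_force: 0.0
```

```bash
python3 - <<'E'
from h import *
s,c=look('w4');print(s['time'],s['tcp_pos'],s['ft_force'])
E=wE(s,c);T=toolT(s)
for z in(.1,.104,.111):print(z,proj(c,np.array([.4735,-.116,z])-.00625*np.array([.994,.11,0]),E))
cv2.imwrite('pics/w4c.png',cv2.resize(c['img'][180:280,200:320,::-1],(720,600),interpolation=cv2.INTER_CUBIC))
E
```

```text
8.3 [ 0.47257248 -0.11593682  0.13668403] [0.5987161  0.0123879  1.37303554]
0.1 [258.98812876 215.46455557]
0.104 [259.03812346 218.10139089]
0.111 [259.13068303 222.98319452]
```

View pics/w4c.png

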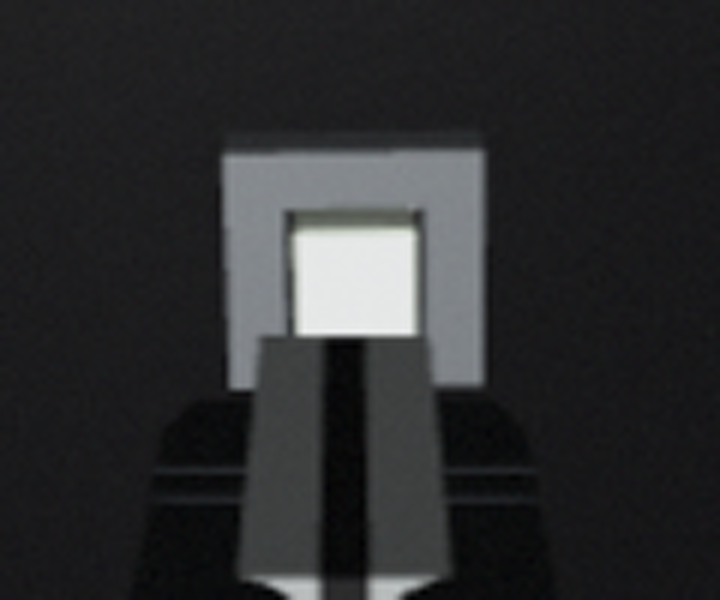

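Request:
play_rows:
  series:
    - [0, 0, -3, 0, 0, 0]
    - [0, 0, -3, 0, 0, 0]
    - [0, 0, -3, 0, 0, 0]
    - [0, 0, -3, 0, 0, 0]
    - [0, 0, -0.5, 0, 0, 0]
    - [-2, 0, 0, 0, 0, 0]
    - [-3, 0, 0, 0, 0, 0]
    - [-3, 0, 0, 0, 0, 0]
    - [-1.4, 0, 0, 0, 0, 0]
    - [0, 0, 0, 0, 0, 0]
    - [0, 0, 2, 0, 0, 0]
    - [0, 0, 2, 0, 0, 0]
    - [0, 0, 1, 0, 0, 0]
    - [0, 0, 0, 0, 0, 0]
    - [0, 0, 0, 0, 0, 0]

```text
time: 9.85
tcp_pos: [0.5669, -0.1059, 0.2131]
eef_rot: [0.0, -0.055, 0.998, -0.0]
ft_force: [0.5, 0.2, 1.1]
finger_gap: 0.004
finger_force: 0.0
```

```bash
python3 - <<'E'
from h import *
from workcell import arm
s=arm.get_state();p=s['tcp_pos'];ex=np.array([.994,.11,0]);ey=np.array([-.11,.994,0]);P=np.array([.462,-.117,0])
d=p-P-.075*ex
f0,u0=-(d@ex)*1e3,(p[2]-.122)*1e3
print(s['time'],p,s['ft_force'],'f,u',f0,u0,'lat',d@ey*1e3)
th=np.linspace(1.5,0,19);q=np.c_[86*np.cos(th)-4*np.sin(th)-11,86*np.sin(th)+4*np.cos(th)]
q=np.vstack([[f0,u0],q]);print((np.diff(q,axis=0)*[.1,-.1]).round(2).tolist())
E
```

```text
9.85 [ 0.56694075 -0.105917    0.21310583] [0.51013063 0.16084217 1.13968095] f,u -30.520035495712555 91.10583141873214 lat -0.526982744414918
[[2.16, 0.5], [0.72, 0.05], [0.71, 0.11], [0.7, 0.17], [0.68, 0.22], [0.66, 0.28], [0.64, 0.33], [0.61, 0.38], [0.57, 0.43], [0.53, 0.48], [0.49, 0.52], [0.45, 0.56], [0.4, 0.6], [0.35, 0.63], [0.29, 0.65], [0.24, 0.68], [0.18, 0.69], [0.12, 0.71], [0.06, 0.71]]
```

Request:
play_rows:
  series:
    - [0.8, 0, 0.3, 0, 0, 0]
    - [0.8, 0, 0.2, 0, 0, 0]
    - [0.56, 0, 0, 0, 0, 0]
    - [0.72, 0, 0.05, 0, 0, 0]
    - [0.71, 0, 0.11, 0, 0, 0]
    - [0.7, 0, 0.17, 0, 0, 0]
    - [0.68, 0, 0.22, 0, 0, 0]
    - [0.66, 0, 0.28, 0, 0, 0]

```text
time: 10.65
tcp_pos: [0.5105, -0.1121, 0.1991]
eef_rot: [0.0, -0.055, 0.998, -0.0]
ft_force: [0.2, -0.8, 1.1]
finger_gap: 0.001
finger_force: 0.6
```

```bash
python3 -c "
from workcell import vision;import cv2
c=vision.capture('scene');cv2.imwrite('pics/s3.png',cv2.resize(c['img'][120:230,190:310,::-1],(654,600),interpolation=cv2.INTER_CUBIC))"
```

```text
(no output)
```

View pics/s3.png

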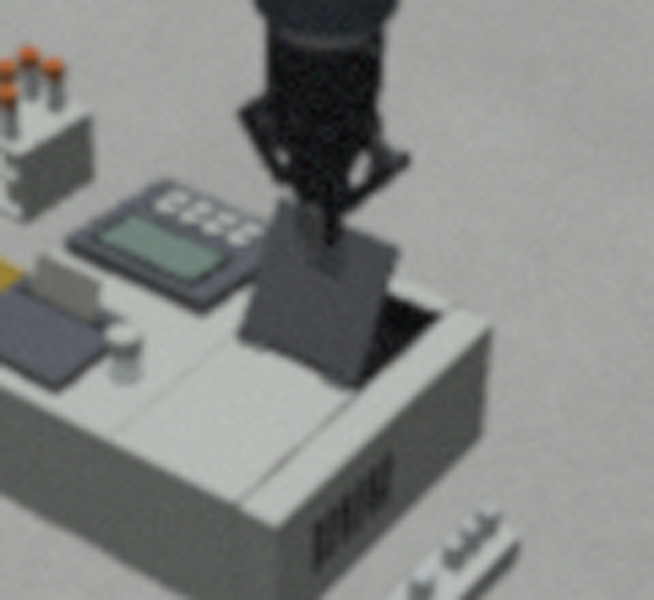

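Request:
play_rows:
  series:
    - [0.64, 0, 0.33, 0, 0, 0]
    - [0.61, 0, 0.38, 0, 0, 0]
    - [0.57, 0, 0.43, 0, 0, 0]
    - [0.53, 0, 0.48, 0, 0, 0]
    - [0.49, 0, 0.52, 0, 0, 0]
    - [0.45, 0, 0.56, 0, 0, 0]
    - [0.4, 0, 0.6, 0, 0, 0]
    - [0.35, 0, 0.63, 0, 0, 0]
    - [0.29, 0, 0.65, 0, 0, 0]
    - [0.24, 0, 0.68, 0, 0, 0]
    - [0.18, 0, 0.69, 0, 0, 0]
    - [0.12, 0, 0.71, 0, 0, 0]
    - [0.06, 0, 0.71, 0, 0, 0]
    - [0, 0, 0, 0, 0, 0]

```text
time: 12.1
tcp_pos: [0.4622, -0.1173, 0.1259]
eef_rot: [0.001, -0.055, 0.998, -0.0]
ft_force: [-0.5, -0.4, 1.2]
finger_gap: 0.0
finger_force: 0.8
```

Request:
play_rows:
  series:
    - [0, 0, 0.2, 0, 0, 0]
    - [0, 0, 0.2, 0, 0, 0]
    - [0, 0, 0.2, 0, 0, 0]
    - [0, 0, 0.15, 0, 0, 0]
    - [0, 0, 0, 0, 0, 0]
    - [0, 0, 0, 0, 0, 0]

```text
time: 12.7
tcp_pos: [0.4623, -0.1175, 0.1211]
eef_rot: [0.001, -0.056, 0.998, -0.001]
ft_force: [-11.8, 4.0, 28.8]
finger_gap: -0.003
finger_force: 14.9
```

At the stop. Release straight up, slowly at first, then retreat towards the front.

Request:
play_rows:
  series:
    - [0, 0, -0.3, 0, 0, 0]
    - [0, 0, -0.3, 0, 0, 0]
    - [0, 0, -0.4, 0, 0, 0]
    - [0, 0, -1.5, 0, 0, 0]
    - [0, 0, -3, 0, 0, 0]
    - [2, 0, -3, 0, 0, 0]
    - [3, 0, -3, 0, 0, 0]
    - [2, 0, -2, 0, 0, 0]
    - [0, 0, 0, 0, 0, 0]
    - [0, 0, 0, 0, 0, 0]
    - [0, 0, 0, 0, 0, 0]
    - [0, 0, 0, 0, 0, 0]
    - [0, 0, 0, 0, 0, 0]
    - [0, 0, 0, 0, 0, 0]
    - [0, 0, 0, 0, 0, 0]

```text
time: 14.2
tcp_pos: [0.3924, -0.125, 0.2525]
eef_rot: [-0.0, -0.055, 0.998, 0.0]
ft_force: [0.0, -0.1, -0.6]
finger_gap: -0.002
finger_force: 0.0
```

```bash
python3 -c "
from workcell import vision;import cv2
c=vision.capture('scene');cv2.imwrite('pics/s4.png',cv2.resize(c['img'][110:270,130:340,::-1],(787,600),interpolation=cv2.INTER_CUBIC))"
```

```text
(no output)
```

View pics/s4.png

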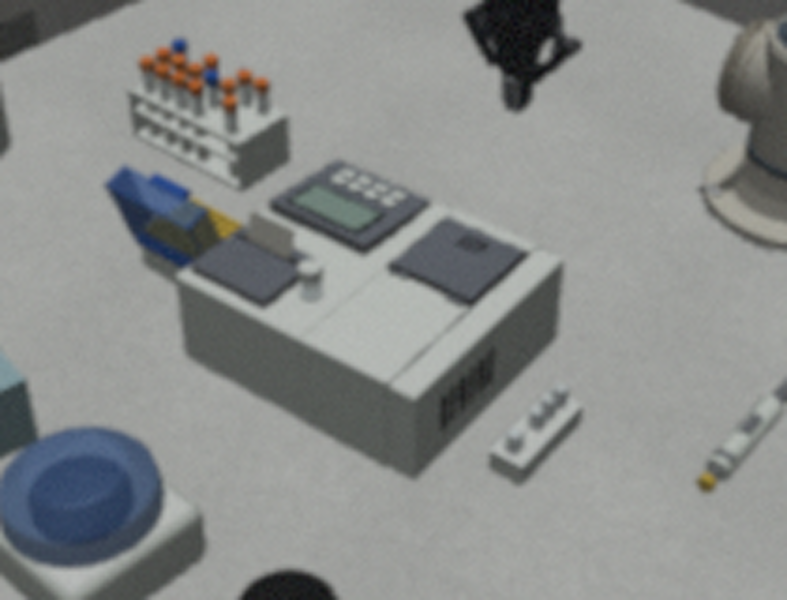

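The cover (about pixel 458,260) lies shut and stays so, with the arm clear and the other things in place.

```bash
python3 -c "
from workcell import arm;print(arm.job_done())"
```

```text
the job is handed in; nothing more can be done
None
```

Job handed in at about 14 s on the robot's clock: the cover popped open, the cuvette was pushed down to its hard stop (tip at 99.9 mm, home is 100 mm), and the cover was swung shut, pressed to its stop and stayed closed, with the arm clear and nothing else seen to have moved.

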